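# Clamp a glued speaker box two clicks past touch in a ratchet clamp

### The job

Set the small plywood speaker box upright and centred in the ratchet clamp, long way between the wooden fence and the rubber jaw pad, and let go of it. Then wind the blue knob clockwise until the pad has pushed the box home against the fence and begins to squeeze it, and from there until the pawl has dropped behind two more teeth, no further: one tooth less lets the glue joint slip, one or two more crush it. Ease the knob back so that the pawl holds the load, let go, and leave the other things on the bench alone.

Things in the scene. Friction and masses are not known exactly. Their poses are not given: they have to be found in the camera images.
- clamp: Ratchet clamp, fixed to the bench: a brown wooden board, 170 (x) by 330 (y) by 18 mm thick. Origin: centre of the board's underside; x across, y along it from fence to wheel, z up. The ratchet wheel's upright axis is at x = 0, y = +95 mm. Nothing on it stands higher than 60 mm above the bench, save the knob.
- fence_face (a point): On the clamp's board top (18 mm above the bench), at the foot of the fence's face, on the white centre line; axes as the clamp's. The fence is a dark wooden block 64 mm wide, 60 mm high above the bench and 20 mm thick; its face looks to +y. The box belongs with its centre on the centre line (x = 0) and its end against this face, so its origin 35 mm from here along +y.
- knob_grip (a point): Grip point of the blue bar knob, on the wheel's axis, 84 mm above the bench. The bar is 64 mm long (this point's x, turning with the knob; white pointer on the +x half), 20 mm wide (y) and stands 64 to 100 mm above the bench on a black hub (28 mm diameter), in one piece with the orange wheel (104 mm over the teeth, top 36 mm above the bench). It starts along the clamp's x.
- wheel (a joint): Winding angle of wheel and knob, rad, clockwise from above positive, 0 at the start, 2.3 at most. 30 teeth: the pawl holds the wheel at whole multiples of 12 degrees; it drops about 2 degrees past each, and when let go the wheel falls back onto it. It cannot be wound back. Free, it takes about 0.02 N m to turn, and some 0.05 N m more while the pawl climbs.
- pawl (a joint): Steel pawl with a red hub, at the clamp's +x side of the wheel: rad it is lifted. 0 = fully down behind a tooth, about 0.13 = on a tooth's tip. A spring presses it down.
- jaw: Aluminium jaw block, 56 (x) by 18 mm (y), top 59 mm above the bench, axes as the clamp's. Origin: at the start 100 mm from the fence's face, 16 mm in front of the block. The wheel drives it to the fence, 17 mm per rad (3.6 mm per tooth). In front it carries the sprung rubber pad, 44 mm wide, 32 mm high.
- jaw_block (a point): Middle of the jaw block's front. The pad's face stands 24 to 38 mm in front of it: a set screw changes this from day to day and it is not measured, so feel the touch at the knob (or see it). The pad's spring, 2050 N/m without preload, gives up to 16 mm: each tooth after the touch adds 7.3 N on the box and 0.125 N m at the knob.
- case: The plywood speaker box: 46 mm (x) by 70 mm (y) by 45 mm high, about 0.2 kg, a black loudspeaker disc and a red dot on top. Origin: centre of its underside. Either end may face the fence. Before the jaw is wound up the space from fence to pad is 78 to 92 mm.
- jar: Bystander: white jar with a green cap, 60 mm diameter, 85 mm high. Origin: centre of its underside. Leave alone.
- tape: Bystander: yellow tape roll lying flat, 84 mm diameter, 24 mm high. Origin: centre of its underside. Leave alone.
- driver: Bystander: screwdriver with a red handle, lying on the bench along its x axis, about 200 mm long. Leave alone.

How it is judged:
On the way:
1. the box stands in the clamp between fence and pad, on the centre line within 8 mm, and is let go (x of case in the frame of clamp between -0.008 and 0.008 m and y of case in the frame of clamp between -0.068 and -0.042 m and z of case in the frame of clamp between 0.014 and 0.021 m and angle between the y axis of case and the y axis of clamp, either way round below 0.15 rad and contact force between the fingers and case below 0.2 N), for 0.2 s.
At the end, for the whole second after the job is handed in: The box stands upright on the board, within 10 mm of the centre line, its end on the fence (within 2.5 mm) and square (0.06 rad); the pawl is down (under 0.04 rad) and the pad presses the box with 5.9 to 16.2 N, as two teeth past the touch give; all at rest (x of case in the frame of clamp between -0.01 and 0.01 m and y of case in the frame of clamp between -0.068 and -0.0625 m and z of case in the frame of clamp between 0.014 and 0.021 m and angle between the y axis of case and the y axis of clamp, either way round below 0.06 rad and angle between case's own z axis and vertical below 0.06 rad and value of joint pawl below 0.04 rad and contact force between jaw and case between 5.9 and 16.2 N and linear speed of each of case, jaw below 0.01 m/s).
It fails at once if the box is crushed: the jaw presses it with over 21.5 N (contact force between jaw and case above 21.5 N).
It fails at once if the jar is disturbed (moved over 20 mm) (distance of jar from where it was at the start of the episode above 0.02 m).
It fails at once if the tape roll is disturbed (moved over 20 mm) (distance of tape from where it was at the start of the episode above 0.02 m).
It fails at once if the screwdriver is disturbed (moved over 20 mm) (distance of driver from where it was at the start of the episode above 0.02 m).
It also fails if it takes over 67 s, if anything falls off the work surface, if the arm or the gripper's body presses on something with over 40 N, if the wrist force passes 120 N, or if a joint passes its speed limit or range.

### The arm

A 6-joint arm with a two-finger parallel gripper is mounted at the origin on the work surface. World frame = base frame: x ahead of the robot, y to its left, z up, the work surface at z = 0. Lengths are in m, angles in rad, forces in N, time in s.
With the tool pointing down it reaches from about 0.35 to 0.85 m from the base axis. Payload 8.1 kg.
Tool frame: the origin (TCP) lies at the very end of the fingers, on their centre line; the grasp point (between the pads) lies 19 mm behind it; z points along the fingers, y is the direction in which the jaws open and shut (so a half turn about z gives the same grasp; the last joint's range is limited). The gripper opens to 93 mm and grips with 3 to 60 N. Pads are 15 mm wide; open, the fingers measure 128 mm over their backs; the gripper's body (75 mm by 188 mm) begins 65 mm behind the grasp point.
Start: joints at [1.168, 0.13, 1.488, -0, 1.523, -0.085], TCP at [0.187, 0.57, 0.219] pointing down, gripper open.
Joint ranges: [-2.96, 2.96], [-0.89, 2.26], [0.02, 2.5], [-1.34, 4.48], [0, 2.73], [-2.66, 2.66]. Speed limits (rad/s): [2.39, 2.39, 2.79, 3.14, 3.14, 3.14].

### API

Orientations are given as a rotation vector (axis times angle).
In Python, from plant import read_state, read_camera, close_job gives the robot as it stands.
- The arm moves only by the tool jog_arm, never from a script. Its argument "motion" is one flat list of numbers, 7 for each row, row after row: the opening, from 0 (shut) to 1 (fully open), then the shift along the tool's x, y, z scaled (see below), then the turn, a rotation vector about the tool's x, y, z scaled (see below). A call has 1 to 8 rows; each row is the pose to reach, as a shift and turn from the pose measured when the call began, along the tool's axes at that moment; what a row does not reach only later rows make up. The controller multiplies each number of a shift by 0.5 m and each number of a turn by 90 degrees. A row lasts 1/10 s, in which the tool goes at most 50 mm and 8.59 degrees, less where a joint would pass 70% of its speed; a pose out of reach is approached as far as the arm can. A call with a number of a shift or a turn outside -1 to 1 is refused whole. A call with a gripper value outside its range is refused whole. The fingers move at their own pace and stop on an object; "grip_force" is the grip in N (left out, the last holds). Time passes only in rows, so rows that repeat a pose let the fingers close. It gives the time, the measured TCP pose, the force and the opening at its end, in the units of the state.
- read_state(): the state, without advancing time (a new reading comes with each control period).
- read_camera(name): name is "side" or "top"; returns a dict with "frame" (384x512x3 uint8, red, green, blue), "vertical_fov" (degrees; the focal length in pixels is half the picture's height over the tangent of half this angle, whatever the lens; pixels are square), "cx", "cy" (the principal point, pixels), "world_from_camera" (4x4, takes a point from camera to world coordinates). Camera axes: x right, y down, z forward; pixel columns grow to the right and rows downward; lengths in m; the calibration is good to about 2 mm. A picture is of the moment at which its call begins. There is no depth.
- close_job(): hands the job in, once; it reports no verdict.
The state is a dict: "t": time; "q": joint angles; "dq": joint speeds; "joint_torque": joint torques, N m; "tool_pos": TCP position; "orientation": TCP orientation; "force": force on the tool from outside, world axes, zero at the start; "wrist_torque": the same for the moment, N m; "opening": finger opening in m.
Only numpy, scipy, OpenCV 4.12 (cv2) and the standard library are available. Lean on these libraries where they do the work, as an engineer would, in place of code of your own. Each camera call takes 0.05 s, during which the arm holds its last target.

## Working session

There is one attempt and no reset: what is moved stays moved. The work goes in short steps, Python scripts to look and compute and a tool call to move; the robot and the scene stay as the last step left them, time stands still between calls to the robot, and variables do not carry over. Pictures are saved under pics/ and viewed, and the job is handed in when it is done.

Besides the shell and the picture viewer there is one more tool, called as name(argument=value, ...) on one line, values as JSON. jog_arm: Moves the arm, as the interface text tells. Its arguments: {"type":"object","properties":{"motion":{"type":"array","items":{"type":"number"}},"grip_force":{"type":"number"}},"required":["motion"]}

```bash
ls; mkdir -p pics
python3 - <<'E'
from plant import *
import cv2,numpy as np
s=read_state();print(s)
for n in("top","side"):
    c=read_camera(n);f=c.pop("frame");print(n,c)
    cv2.imwrite(f"pics/{n}0.png",cv2.resize(f[:,:,::-1],(800,600),interpolation=cv2.INTER_CUBIC))
    np.save(f"pics/{n}0.npy",f)
E
```

```text
pics
{'t': 0.0, 'q': array([ 1.16761382e+00,  1.31149510e-01,  1.48926903e+00,  3.35018665e-05,
        1.52302062e+00, -8.54335987e-02]), 'dq': array([ 0.00028248, -0.00160558,  0.00211114,  0.00146252, -0.00075716,
        0.00047049]), 'joint_torque': array([-1.37436178e-03, -5.59804523e+01, -4.91791356e+01,  7.71534140e-02,
        3.42892623e-02, -1.24121552e-04]), 'tool_pos': array([0.1872175 , 0.56944005, 0.21760006]), 'orientation': array([-4.96948284e-01, -3.10155265e+00,  2.80120918e-03]), 'force': array([-0.09963428, -0.13026784, -0.19148898]), 'wrist_torque': array([-0.02375897, -0.02772442, -0.00395082]), 'opening': 0.09272443787679617}
top {'vertical_fov': 49.030569667029084, 'cx': 257.38655675864845, 'cy': 183.66238124349078, 'world_from_camera': array([[-0.00706726, -0.99180114,  0.12759528,  0.37113343],
       [-0.99987364,  0.00519179, -0.01502522,  0.03711073],
       [ 0.01423958, -0.12768534, -0.9917125 ,  1.35816761],
       [ 0.        ,  0.        ,  0.        ,  1.        ]])}
side {'vertical_fov': 49.086421794722696, 'cx': 252.68226222568717, 'cy': 187.39203237260134, 'world_from_camera': array([[ 9.73958239e-01, -1.73219529e-01,  1.46288564e-01,
         3.36801800e-01],
       [-2.26725273e-01, -7.46941309e-01,  6.25039464e-01,
        -7.04804474e-01],
       [ 9.99930352e-04, -6.41929651e-01, -7.66762886e-01,
         9.58886385e-01],
       [ 0.00000000e+00,  0.00000000e+00,  0.00000000e+00,
         1.00000000e+00]])}
```

View pics/top0.png

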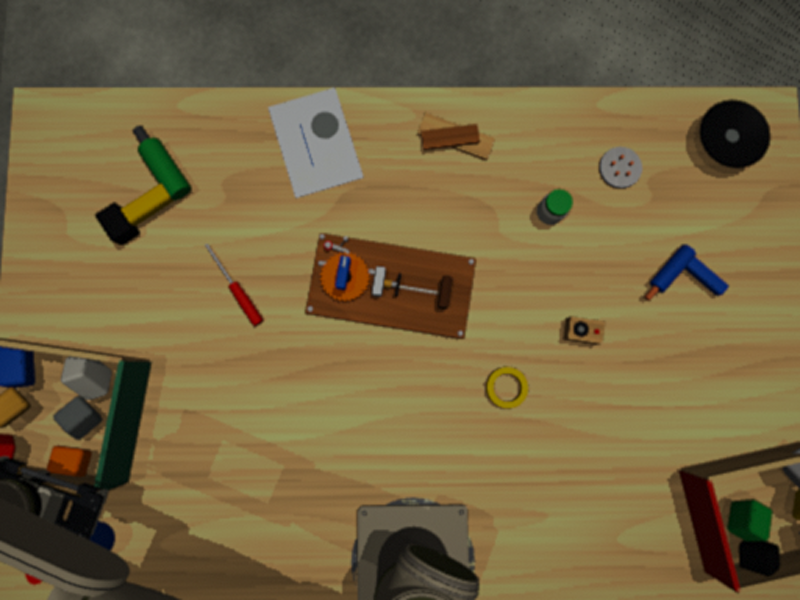

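View pics/side0.png

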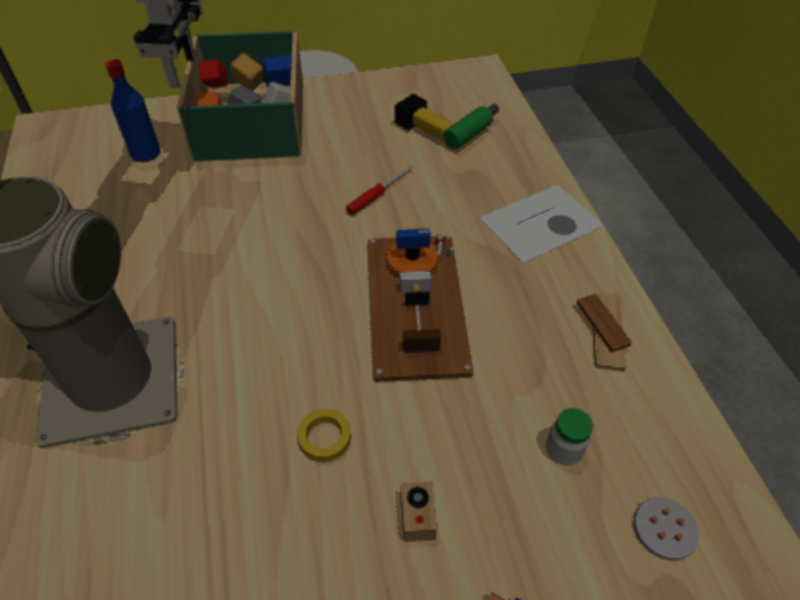

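The top view shows the clamp around (390,285), the box at (584,330), the jar at (555,207), the tape at (507,388) and the driver at (240,290). The box is upright, with its disc and red dot on top. Next I'll enlarge crops.

Run:
```python
import cv2,numpy as np
t=np.load("pics/top0.npy")[:,:,::-1];s=np.load("pics/side0.npy")[:,:,::-1]
def crop(im,x,y,w,h,k,n):
    c=cv2.resize(np.ascontiguousarray(im[y:y+h,x:x+w]),None,fx=k,fy=k,interpolation=cv2.INTER_CUBIC)
    c=cv2.convertScaleAbs(c,alpha=1.5,beta=10)
    for i in range(0,w,10): cv2.putText(c,str(x+i),(i*k,8),0,.3,(255,255,255),1);cv2.line(c,(i*k,10),(i*k,14),(255,255,255),1)
    for i in range(0,h,10): cv2.putText(c,str(y+i),(0,i*k+4),0,.3,(255,255,255),1)
    cv2.imwrite("pics/"+n,c)
crop(t,190,145,120,80,6,"a.png")
crop(t,345,190,60,40,12,"b.png")
crop(s,228,140,80,106,5,"c.png")
crop(s,240,296,60,60,10,"d.png")
```

```text
(no output)
```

View pics/a.png

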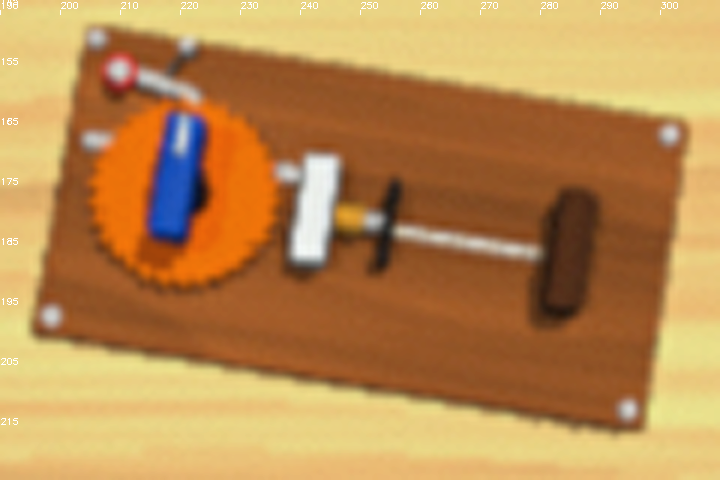

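View pics/b.png

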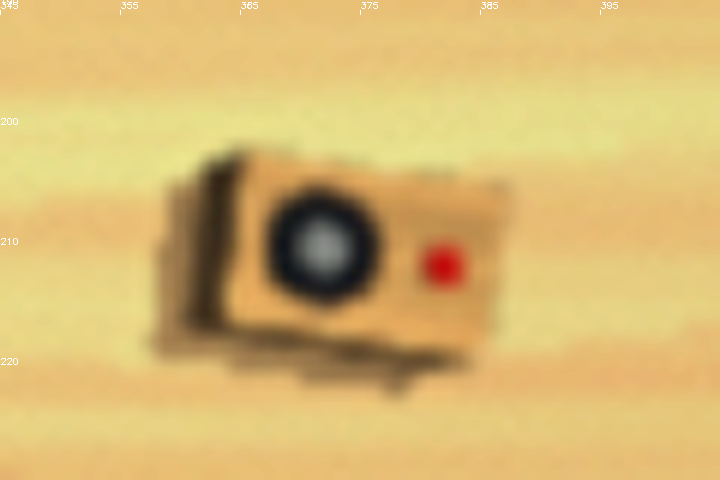

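View pics/c.png

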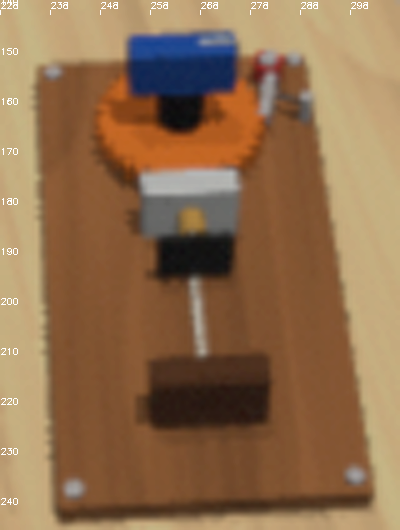

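View pics/d.png

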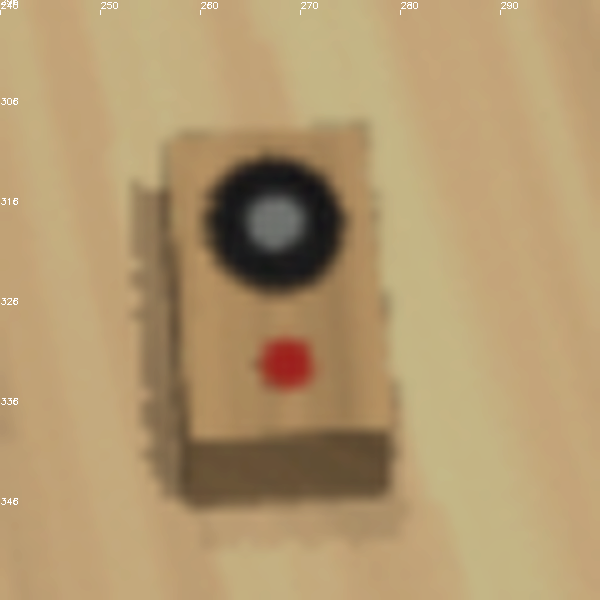

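```bash
cat > h.py <<'E'
import numpy as np
from scipy.optimize import least_squares
C={}
C['top']=(49.030569667029084,257.38655675864845,183.66238124349078,np.array([[-0.00706726,-0.99180114,0.12759528,0.37113343],[-0.99987364,0.00519179,-0.01502522,0.03711073],[0.01423958,-0.12768534,-0.9917125,1.35816761],[0,0,0,1]]))
C['side']=(49.086421794722696,252.68226222568717,187.39203237260134,np.array([[9.73958239e-01,-1.73219529e-01,1.46288564e-01,3.36801800e-01],[-2.26725273e-01,-7.46941309e-01,6.25039464e-01,-7.04804474e-01],[9.99930352e-04,-6.41929651e-01,-7.66762886e-01,9.58886385e-01],[0,0,0,1]]))
def ray(n,uv):
    f,cx,cy,T=C[n];f=192/np.tan(np.radians(f/2))
    d=T[:3,:3]@np.array([(uv[0]-cx)/f,(uv[1]-cy)/f,1]);return T[:3,3],d/np.linalg.norm(d)
def atz(n,uv,z):
    o,d=ray(n,uv);return o+d*(z-o[2])/d[2]
def tri(a,b):
    A=np.zeros((3,3));B=np.zeros(3)
    for n,uv in(('top',a),('side',b)):
        o,d=ray(n,uv);P=np.eye(3)-np.outer(d,d);A+=P;B+=P@o
    p=np.linalg.solve(A,B)
    e=[np.linalg.norm((np.eye(3)-np.outer(d,d))@(p-o)) for o,d in(ray('top',a),ray('side',b))]
    return p,max(e)
def proj(n,P):
    f,cx,cy,T=C[n];f=192/np.tan(np.radians(f/2))
    p=(np.asarray(P)-T[:3,3])@T[:3,:3];return np.stack([cx+f*p[...,0]/p[...,2],cy+f*p[...,1]/p[...,2]],-1)
def px(x,y,k,ox,oy): return (ox+(x+.5)/k-.5, oy+(y+.5)/k-.5)
E
cat > m1.py <<'E'
from h import *
A=lambda x,y:px(x,y,6,190,145)
B=lambda x,y:px(x,y,12,345,190)
Cc=lambda x,y:px(x,y,5,228,140)
D=lambda x,y:px(x,y,10,240,296)
np.set_printoptions(precision=4,suppress=True)
pts={}
for n,a,b in [("s-+",A(51,316),Cc(53,71)),("s++",A(97,38),Cc(295,60)),("s--",A(628,409),Cc(73,487)),("s+-",A(670,134),Cc(355,474)),
 ("disc",B(323,248),D(275,222)),("dot",B(444,266),D(286,363)),("b++",B(245,152),D(366,124)),("b+-",B(508,188),D(393,430)),("b--",B(490,345),D(187,440)),("b-+",B(228,322),D(165,138)),("knob",A(178,177),Cc(183,46))]:
    p,e=tri(a,b);pts[n]=p;print(n,p,e)
sc=[pts[k] for k in("s-+","s++","s--","s+-")];c=np.mean(sc,0);print("board",c)
y=(sc[0]+sc[1]-sc[2]-sc[3]);x=(sc[1]+sc[3]-sc[0]-sc[2]);print("yaw",np.arctan2(-y[0],y[1]),np.arctan2(x[1],x[0]),np.linalg.norm(y)/2,np.linalg.norm(x)/2)
bc=np.mean([pts[k] for k in("b++","b+-","b--","b-+")],0);print("box",bc)
y=pts["b++"]+pts["b-+"]-pts["b+-"]-pts["b--"];x=pts["b++"]+pts["b+-"]-pts["b-+"]-pts["b--"]
print(np.arctan2(-y[0],y[1]),np.arctan2(x[1],x[0]),np.linalg.norm(y)/2,np.linalg.norm(x)/2)
y=pts["disc"]-pts["dot"];print("dd",np.arctan2(-y[0],y[1]))
for a in [(88,25),(690,122),(642,430),(33,335)]: print(atz('top',A(*a),.018))
E
python3 m1.py
```

```text
s-+ [0.5021 0.2063 0.0176] 0.0012146883284385641
s++ [0.653  0.1833 0.0155] 0.001193047591237015
s-- [ 0.4497 -0.0998  0.0195] 0.00030598178096315367
s+- [ 0.5978 -0.1253  0.0188] 0.0005630144378908468
disc [ 0.4552 -0.3397  0.0447] 0.0007662684139933618
dot [ 0.45   -0.3712  0.0444] 0.00041638757610234085
b++ [ 0.4811 -0.3209  0.0425] 0.0012439651373413014
b+- [ 0.4699 -0.3899  0.0414] 0.00011084749459295516
b-- [ 0.4271 -0.3825  0.0432] 0.0018452088469019363
b-+ [ 0.4359 -0.3143  0.0436] 0.0005999547520452827
knob [0.5652 0.1331 0.0961] 0.0018089657082325905
board [0.5507 0.0411 0.0178]
yaw -0.17323121562172314 -0.16060070945746716 0.3120572509320167 0.1514490098382647
box [ 0.4535 -0.3519  0.0427]
-0.14454502534970412 -0.15774407165856127 0.06932258811945899 0.04456403006299883
dd -0.16375310576889426
[0.6585 0.1881 0.018 ]
[ 0.6039 -0.1363  0.018 ]
[ 0.4383 -0.1072  0.018 ]
[0.4908 0.2157 0.018 ]
```

Measurements are consistent: the box's top is at 43–45 mm with sides of 69 and 45 mm. The board is 329×169 mm, and the knob lies where the clamp pose predicts. Next I'll fit the clamp pose, locate the pad, and plan the first move.

```bash
cat > mv.py <<'E'
import sys;from plant import *;from scipy.spatial.transform import Rotation as Ro;import numpy as np
def go(x,y,z,ang):
    s=read_state();R=Ro.from_rotvec(s['orientation']).as_matrix()
    yv=np.array([np.cos(ang),np.sin(ang),0]);zv=np.array([0,0,-1.]);T=np.stack([np.cross(yv,zv),yv,zv],1)
    d=R.T@(np.array([x,y,z])-s['tool_pos'])/.5
    r=Ro.from_matrix(R.T@T).as_rotvec()/(np.pi/2)
    print("t",s['t'],"pos",s['tool_pos'].round(4),"ang",round(float(np.arctan2(R[1,1],R[0,1])),4),"open",round(float(s['opening']),4),"F",s['force'].round(2),"M",s['wrist_torque'].round(3))
    print("shift",d.round(4),"turn",r.round(4),"rows",max(np.linalg.norm(d)*10,np.linalg.norm(r)*90/8.59).round(1))
if __name__=="__main__": go(*map(float,sys.argv[1:]))
E
cat >> m1.py <<'E'
print('---')
a=-.167;R=np.array([[np.cos(a),-np.sin(a)],[np.sin(a),np.cos(a)]])
cc=np.array([.5495,.0405])
W=lambda x,y,z:np.r_[cc+R@[x,y],z]
# model check in crops
for n,P in [("knob",W(0,.095,.1)),("fenceface top L",W(-.032,-.1,.06)),("fence top R",W(.032,-.1,.06)),("fence back L",W(-.032,-.12,.06)),("fence back R",W(.032,-.12,.06)),("jaw fL",W(-.028,.016,.059)),("jaw fR",W(.028,.016,.059)),("jaw bL",W(-.028,.034,.059)),("jaw bR",W(.028,.034,.059)),("c++",W(.085,.165,.018)),("c+-",W(.085,-.165,.018)),("c--",W(-.085,-.165,.018)),("c-+",W(-.085,.165,.018)),("knobtip+",W(.032,.095,.1)),("knobtip-",W(-.032,.095,.1))]:
    t=proj('top',P);s=proj('side',P)
    print(n,P,((t-[190,145]+.5)*6-.5).round(0),((s-[228,140]+.5)*5-.5).round(0))
# pad: top view face
for q in [(398,180),(388,272),(394,225)]:
    for z in(.055,.04):
        p=atz('top',A(*q),z)[:2]-cc;print("pad",q,z,R.T@p)
E
python3 m1.py | sed -n '/---/,$p'; python3 mv.py .5 .05 .26 .5
```

```text
---
knob [0.5653 0.1342 0.1   ] [176. 172.] [180.  40.]
fenceface top L [ 0.5013 -0.0528  0.06  ] [543. 304.] [147. 354.]
fence top R [ 0.5644 -0.0634  0.06  ] [562. 184.] [266. 348.]
fence back L [ 0.498  -0.0725  0.06  ] [581. 311.] [150. 385.]
fence back R [ 0.5611 -0.0831  0.06  ] [600. 190.] [270. 379.]
jaw fL [0.5245 0.0609 0.059 ] [323. 261.] [140. 192.]
jaw fR [0.5798 0.0516 0.059 ] [341. 156.] [238. 187.]
jaw bL [0.5275 0.0787 0.059 ] [289. 256.] [138. 168.]
jaw bR [0.5828 0.0694 0.059 ] [306. 150.] [235. 164.]
c++ [0.6607 0.1891 0.018 ] [86. 21.] [303.  49.]
c+- [ 0.6059 -0.1363  0.018 ] [690. 118.] [375. 489.]
c-- [ 0.4383 -0.1081  0.018 ] [644. 430.] [ 54. 506.]
c-+ [0.4931 0.2173 0.018 ] [ 30. 331.] [33. 61.]
knobtip+ [0.5968 0.1289 0.1   ] [186. 110.] [235.  38.]
knobtip- [0.5337 0.1395 0.1   ] [165. 234.] [125.  43.]
pad (398, 180) 0.055 [ 0.0208 -0.0155]
pad (398, 180) 0.04 [ 0.0231 -0.0153]
pad (388, 272) 0.055 [-0.0277 -0.0181]
pad (388, 272) 0.04 [-0.026  -0.0179]
pad (394, 225) 0.055 [-0.0029 -0.0172]
pad (394, 225) 0.04 [-0.0009 -0.017 ]
t 0.1 pos [0.1873 0.5695 0.2177] ang 1.253 open 0.0929 F [ 0.16 -0.71 -0.85] M [ 0.013  0.043 -0.03 ]
shift [-0.9188 -0.7917 -0.0834] turn [-1.000e-03  3.000e-04  4.794e-01] rows 12.2
```

jog_arm(motion=[1, -0.919, -0.792, -0.083, 0, 0, 0.48, 1, -0.919, -0.792, -0.083, 0, 0, 0.48, 1, -0.919, -0.792, -0.083, 0, 0, 0.48, 1, -0.919, -0.792, -0.083, 0, 0, 0.48, 1, -0.919, -0.792, -0.083, 0, 0, 0.48, 1, -0.919, -0.792, -0.083, 0, 0, 0.48, 1, -0.919, -0.792, -0.083, 0, 0, 0.48, 1, -0.919, -0.792, -0.083, 0, 0, 0.48])

```text
t: 0.9
tool_pos: [0.3934, 0.226, 0.2456]
orientation: [1.604, 2.701, -0.003]
force: [1.0, 0.7, -0.5]
opening: 0.0925
```

```bash
python3 mv.py .454 -.352 .15 -.157
```

```text
t 0.9 pos [0.3934 0.226  0.2456] ang 0.4992 open 0.0925 F [ 1.01  0.69 -0.51] M [-0.042  0.022  0.004]
shift [-1.0727 -0.4468  0.1929] turn [-0.0006  0.0009  0.4178] rows 11.8
```

jog_arm(motion=[1, -0.95, -0.4, 0.05, 0, 0, 0.418, 1, -0.95, -0.4, 0.05, 0, 0, 0.418, 1, -0.95, -0.4, 0.05, 0, 0, 0.418, 1, -0.95, -0.4, 0.05, 0, 0, 0.418, 1, -0.95, -0.4, 0.05, 0, 0, 0.418, 1, -0.95, -0.4, 0.05, 0, 0, 0.418, 1, -0.95, -0.4, 0.05, 0, 0, 0.418, 1, -0.95, -0.4, 0.05, 0, 0, 0.418])

```text
t: 1.7
tool_pos: [0.4329, -0.1717, 0.2267]
orientation: [2.389, 2.039, -0.002]
force: [2.1, 0.6, 0.3]
opening: 0.0927
```

```bash
python3 mv.py .454 -.352 .1 -.157
```

```text
t 1.7 pos [ 0.4329 -0.1717  0.2267] ang -0.1576 open 0.0927 F [2.1  0.59 0.28] M [-0.099  0.052 -0.002]
shift [-0.3491  0.0983  0.2538] turn [-0.0002  0.001  -0.0004] rows 4.4
```

jog_arm(motion=[1, -0.349, 0.098, 0.254, 0, 0, 0, 1, -0.349, 0.098, 0.254, 0, 0, 0, 1, -0.349, 0.098, 0.254, 0, 0, 0, 1, -0.349, 0.098, 0.254, 0, 0, 0, 1, -0.349, 0.098, 0.254, 0, 0, 0, 1, -0.349, 0.098, 0.254, 0, 0, 0, 1, -0.349, 0.098, 0.254, 0, 0, 0])

```text
t: 2.4
tool_pos: [0.4533, -0.3514, 0.0993]
orientation: [-2.389, -2.038, 0.002]
force: [-0.6, -0.4, 0.6]
opening: 0.093
```

```bash
cat > snap.py <<'E'
import sys,cv2,numpy as np
from plant import read_camera
# snap.py cam x y w h k out [cam...]
a=sys.argv[1:]
while a:
    cam=a[0];x,y,w,h,k=map(int,a[1:6]);n=a[6];a=a[7:]
    im=read_camera(cam)["frame"][:,:,::-1]
    c=cv2.resize(np.ascontiguousarray(im[y:y+h,x:x+w]),None,fx=k,fy=k,interpolation=cv2.INTER_CUBIC)
    c=cv2.convertScaleAbs(c,alpha=1.5,beta=10)
    for i in range(0,w,10): cv2.putText(c,str(x+i),(i*k,8),0,.3,(255,255,255),1)
    for i in range(0,h,10): cv2.putText(c,str(y+i),(0,i*k+4),0,.3,(255,255,255),1)
    cv2.imwrite("pics/"+n,c)
E
python3 snap.py top 330 160 100 80 7 e.png side 220 270 100 90 6 f.png; python3 mv.py .454 -.352 .016 -.157
```

```text
t 2.5 pos [ 0.4543 -0.3513  0.1009] ang -0.1569 open 0.0928 F [0.08 0.04 0.25] M [-0.018 -0.001 -0.011]
shift [-0.0013 -0.0005  0.1698] turn [0.0004 0.0011 0.0001] rows 1.7
```

View pics/e.png

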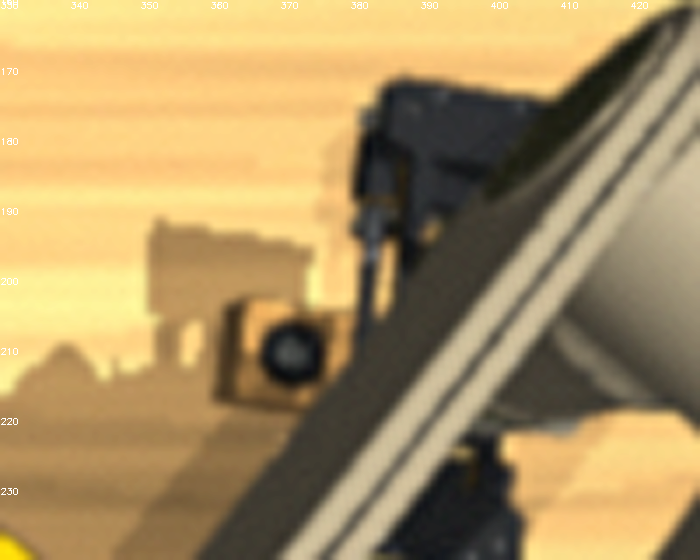

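View pics/f.png

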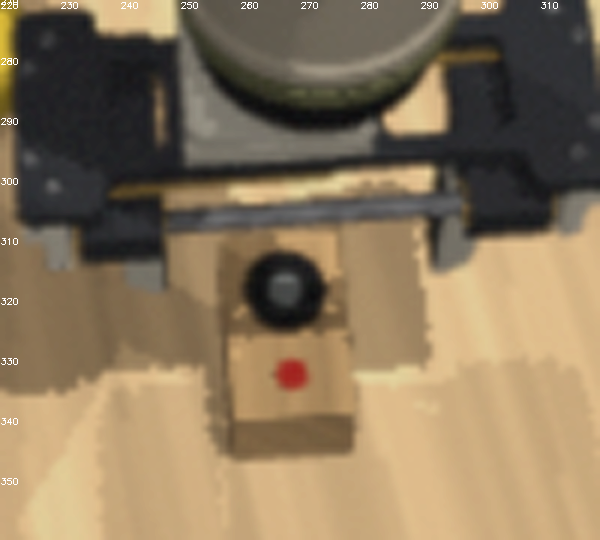

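The fingers straddle the box: the tips are at columns 246 and 293 either side of the box at 257–278. Descending to grip.

jog_arm(motion=[1, -0.001, -0.001, 0.09, 0, 0.001, 0, 1, -0.001, -0.001, 0.16, 0, 0.001, 0, 1, -0.001, -0.001, 0.18, 0, 0.001, 0, 1, -0.001, -0.001, 0.18, 0, 0.001, 0], grip_force=15)

```text
t: 2.9
tool_pos: [0.4532, -0.3502, 0.0103]
orientation: [-2.386, -2.041, -0.0]
force: [0.1, -0.5, -0.1]
opening: 0.0928
```

jog_arm(motion=[0.3, 0, 0, 0, 0, 0, 0, 0.3, 0, 0, 0, 0, 0, 0, 0.3, 0, 0, 0, 0, 0, 0, 0.3, 0, 0, 0, 0, 0, 0, 0.3, 0, 0, 0, 0, 0, 0, 0.3, 0, 0, 0, 0, 0, 0, 0.3, 0, 0, 0, 0, 0, 0, 0.3, 0, 0, 0, 0, 0, 0], grip_force=15)

```text
t: 3.7
tool_pos: [0.4532, -0.3503, 0.0103]
orientation: [-2.386, -2.04, 0.0]
force: [-0.2, 0.0, 2.3]
opening: 0.046
```

```bash
python3 mv.py .454 -.352 .15 -.157
```

```text
t 3.7 pos [ 0.4532 -0.3503  0.0103] ang -0.1559 open 0.046 F [-0.23  0.04  2.29] M [-0.05   0.293  0.003]
shift [-0.0027  0.0017 -0.2794] turn [-0.001  -0.0008  0.0007] rows 2.8
```

jog_arm(motion=[0.3, 0, 0, -0.1, 0, 0, 0, 0.3, 0, 0, -0.2, 0, 0, 0, 0.3, 0, 0, -0.28, 0, 0, 0, 0.3, 0, 0, -0.28, 0, 0, 0, 0.3, 0, 0, -0.28, 0, 0, 0])

```text
t: 4.2
tool_pos: [0.4539, -0.3509, 0.1511]
orientation: [2.388, 2.042, 0.0]
force: [0.7, 0.4, -2.7]
opening: 0.0461
```

```bash
python3 - <<'E'
import numpy as np
a=-.167;R=np.array([[np.cos(a),-np.sin(a)],[np.sin(a),np.cos(a)]])
print(np.array([.549,.0405])+R@[0,-.061])
E
python3 mv.py .5388 -.0196 .15 -.167
```

```text
[ 0.53886028 -0.01965136]
t 4.2 pos [ 0.4539 -0.3509  0.1511] ang -0.1558 open 0.0461 F [ 0.65  0.39 -2.69] M [-0.013  0.112  0.041]
shift [0.681  0.065  0.0023] turn [ 0.0002 -0.0001  0.0071] rows 6.8
```

jog_arm(motion=[0.3, 0.684, 0.065, 0.002, 0, 0, 0.007, 0.3, 0.684, 0.065, 0.002, 0, 0, 0.007, 0.3, 0.684, 0.065, 0.002, 0, 0, 0.007, 0.3, 0.684, 0.065, 0.002, 0, 0, 0.007, 0.3, 0.684, 0.065, 0.002, 0, 0, 0.007, 0.3, 0.684, 0.065, 0.002, 0, 0, 0.007, 0.3, 0.684, 0.065, 0.002, 0, 0, 0.007, 0.3, 0.684, 0.065, 0.002, 0, 0, 0.007])

```text
t: 5.0
tool_pos: [0.5379, -0.0128, 0.1471]
orientation: [-2.39, -2.032, 0.002]
force: [0.2, -0.2, -2.3]
opening: 0.0459
```

```bash
python3 snap.py top 210 120 110 85 7 g.png side 210 120 110 110 5 i.png; python3 mv.py .5391 -.018 .07 -.167
```

```text
t 5.1 pos [ 0.5375 -0.0171  0.1474] ang -0.1642 open 0.0459 F [-0.82 -0.78 -1.18] M [-0.102  0.036 -0.014]
shift [-0.0012  0.0041  0.1549] turn [-0.0027  0.0003  0.0018] rows 1.5
```

View pics/g.png

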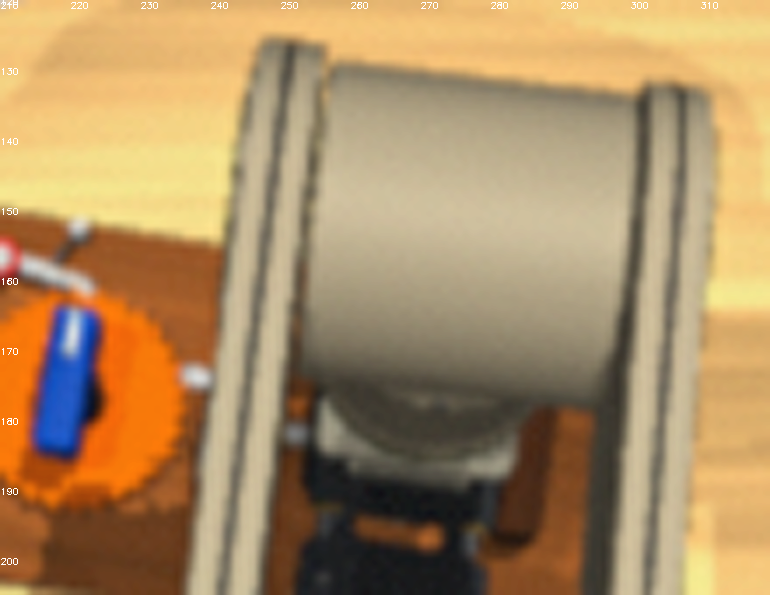

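View pics/i.png

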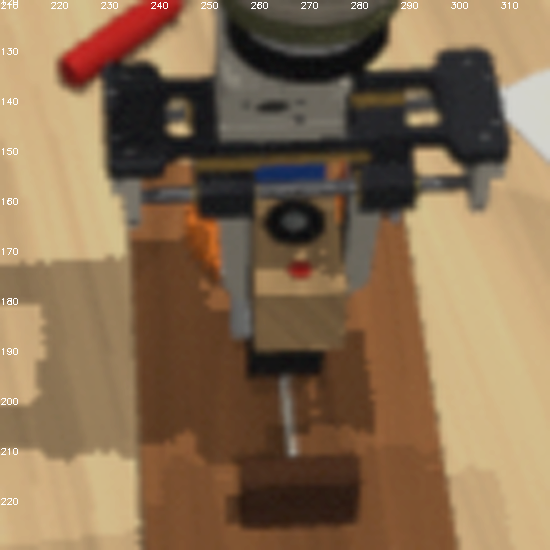

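Run:
```python
from h import *
np.set_printoptions(precision=4,suppress=True)
S=lambda x,y:px(x,y,5,210,120)
a=-.167;R=np.array([[np.cos(a),-np.sin(a)],[np.sin(a),np.cos(a)]])
tcp=np.array([.5375,-.0171])
for q,z in [((253,345),.1374),((344,350),.1374),((254,291),.1824),((346,295),.1824)]:
    p=atz('side',S(*q),z);print(p, R.T@(p[:2]-tcp))
for n in [(0,0,.1374)]:
  for lx,ly,lz in [(-.023,-.035,.1374),(.023,-.035,.1374),(-.023,-.035,.1824),(.023,-.035,.1824)]:
    P=np.r_[tcp+R@[lx,ly-.0017],lz];s=proj('side',P);print((s-[210,120]+.5)*5-.5)
# fence front edge check and fence centre line
for q,z in [((240,488),.06),((360,485),.06),((240,460),.06),((357,455),.06)]:
    p=atz('side',S(*q),z);print(p,R.T@(p[:2]-[.549,.0405]))
for q in [(287,378),(292,452)]:
    p=atz('side',S(*q),.018);print('line',R.T@(p[:2]-[.549,.0405]))
```

```text
[ 0.5112 -0.0434  0.1374] [-0.0215 -0.0303]
[ 0.5554 -0.057   0.1374] [ 0.0243 -0.0364]
[ 0.5104 -0.0462  0.1824] [-0.0219 -0.0332]
[ 0.5537 -0.0589  0.1824] [ 0.0229 -0.0386]
[251.0294 354.8716]
[341.4714 350.6139]
[252.3143 296.452 ]
[345.7778 292.157 ]
[ 0.4977 -0.0746  0.06  ] [-0.0314 -0.1221]
[ 0.5598 -0.087   0.06  ] [ 0.0318 -0.124 ]
[ 0.502  -0.0568  0.06  ] [-0.0302 -0.1038]
[ 0.5635 -0.0677  0.06  ] [ 0.0323 -0.1043]
line [ 0.0034 -0.0158]
line [ 0.0018 -0.0689]
```

```bash
python3 snap.py side 240 145 50 50 14 j.png;python3 snap.py side 240 145 50 80 7 j2.png
```

```text
(no output)
```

View pics/j.png

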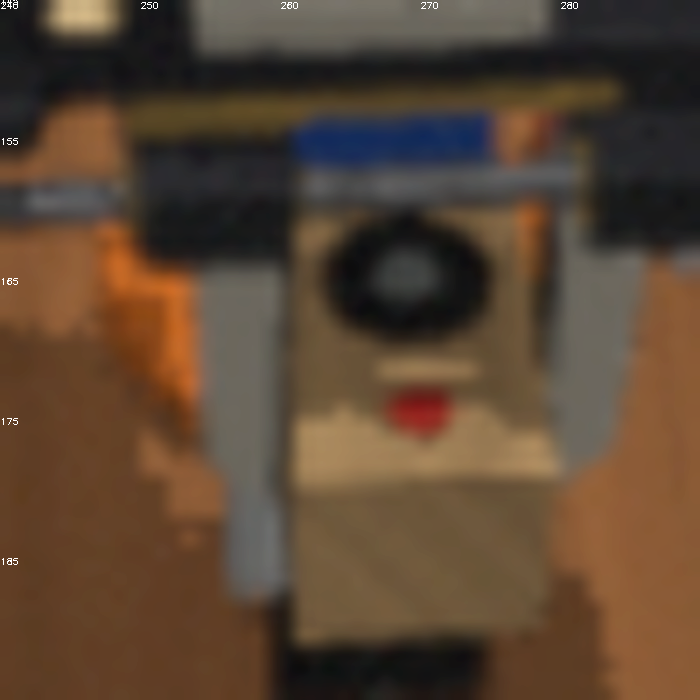

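```bash
python3 snap.py side 250 185 40 45 16 k.png
```

```text
(no output)
```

View pics/k.png

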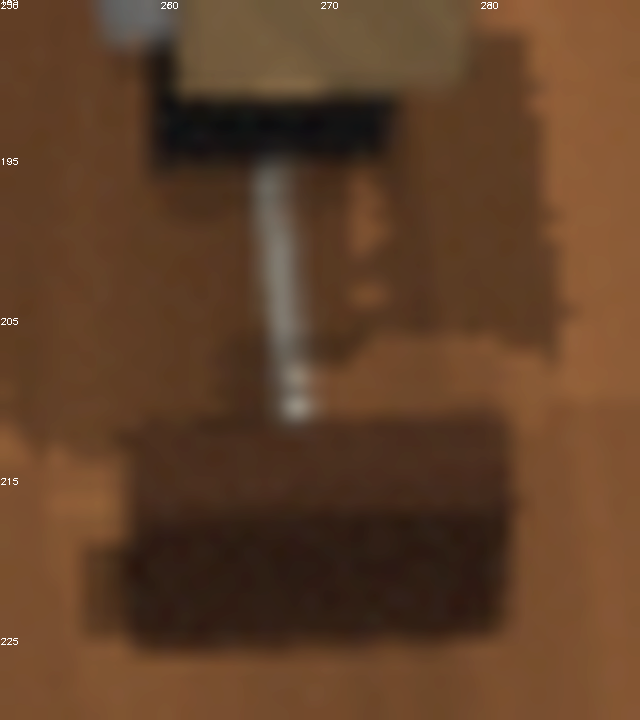

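Run:
```python
from h import *
np.set_printoptions(precision=4,suppress=True)
S=lambda x,y:px(x,y,16,250,185)
a=-.167;R=np.array([[np.cos(a),-np.sin(a)],[np.sin(a),np.cos(a)]])
for n,q,z in [("face top",(133,423),.06),("face top",(508,415),.06),("back top",(128,530),.06),("back top",(510,512),.06),("back foot",(128,648),.018),("back foot",(505,632),.018),
  ("line",(265,190),.018),("line",(295,405),.018),("pad bot",(155,160),.025),("pad bot",(392,148),.025)]:
    p=atz('side',S(*q),z);print(n,R.T@(p[:2]-[.549,.0405]))
```

```text
face top [-0.0294 -0.1017]
face top [ 0.0331 -0.1039]
back top [-0.0317 -0.1235]
back top [ 0.0313 -0.1237]
back foot [-0.0309 -0.1179]
back foot [ 0.0333 -0.1185]
line [ 0.0005 -0.02  ]
line [ 0.0017 -0.0683]
pad bot [-0.0192 -0.0176]
pad bot [ 0.0233 -0.0174]
```

jog_arm(motion=[0.3, 0, 0.003, 0.06, 0, 0, 0.002, 0.3, 0, 0.003, 0.12, 0, 0, 0.002, 0.3, 0, 0.003, 0.17, 0, 0, 0.002, 0.3, 0, 0.003, 0.2, 0, 0, 0.002, 0.3, 0, 0.003, 0.22, 0, 0, 0.002, 0.3, 0, 0.003, 0.22, 0, 0, 0.002, 0.3, 0, 0.003, 0.22, 0, 0, 0.002])

```text
t: 5.95
tool_pos: [0.5401, -0.02, 0.0398]
orientation: [-2.404, -2.022, 0.001]
force: [1.3, 0.3, -1.5]
opening: 0.0459
```

```bash
python3 mv.py .5391 -.018 .029 -.167;python3 snap.py side 235 150 50 80 9 l.png
```

```text
t 5.95 pos [ 0.5401 -0.02    0.0398] ang -0.1719 open 0.0459 F [ 1.34  0.28 -1.48] M [-0.068  0.056  0.032]
shift [ 0.0036 -0.0026  0.0216] turn [-0.0005  0.0002 -0.0031] rows 0.2
```

View pics/l.png

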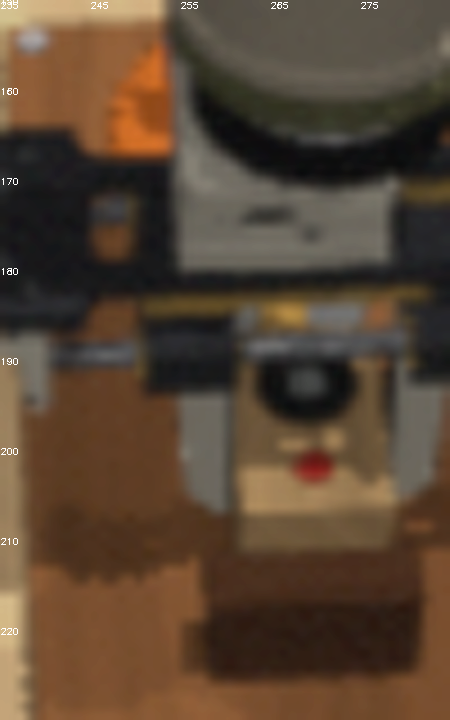

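```bash
python3 - <<'E'
from h import *
S=lambda x,y:px(x,y,9,235,150)
a=-.167;R=np.array([[np.cos(a),-np.sin(a)],[np.sin(a),np.cos(a)]])
for n,q,z in [("box top",(238,516),.0745),("box top",(398,507),.0745),("fence",(205,607),.06),("fence",(420,597),.06),]:
    p=atz('side',S(*q),z);print(n,R.T@(p[:2]-[.549,.0405]))
E
python3 mv.py .5391 -.018 .029 -.167
```

```text
box top [-0.02102807 -0.09962383]
box top [ 0.02617145 -0.09917635]
fence [-0.03209482 -0.12137425]
fence [ 0.03107161 -0.12161405]
t 6.0 pos [ 0.5405 -0.0199  0.0402] ang -0.1717 open 0.0463 F [ 0.45 -0.08 -2.22] M [-0.058  0.095 -0.04 ]
shift [ 0.0033 -0.0033  0.0224] turn [ 0.0001  0.0002 -0.003 ] rows 0.2
```

jog_arm(motion=[0.3, 0.004, -0.003, 0, 0, 0, -0.002, 0.3, 0.004, -0.003, 0.008, 0, 0, -0.002, 0.3, 0.004, -0.003, 0.014, 0, 0, -0.002, 0.3, 0.004, -0.003, 0.018, 0, 0, -0.002, 0.3, 0.004, -0.003, 0.02, 0, 0, -0.002, 0.3, 0.004, -0.003, 0.021, 0, 0, -0.002])

```text
t: 6.6
tool_pos: [0.5391, -0.0176, 0.0294]
orientation: [-2.4, -2.027, 0.001]
force: [0.6, 0.2, -2.0]
opening: 0.0461
```

```bash
python3 mv.py .5391 -.018 .028 -.167
```

```text
t 6.6 pos [ 0.5391 -0.0176  0.0294] ang -0.1685 open 0.0461 F [ 0.65  0.15 -2.04] M [-0.025  0.083  0.029]
shift [-0.0007  0.      0.0028] turn [-0.0002  0.0002 -0.0009] rows 0.0
```

jog_arm(motion=[0.3, 0, 0, 0.002, 0, 0, 0, 0.3, 0, 0, 0.004, 0, 0, 0])

```text
t: 6.8
tool_pos: [0.5393, -0.0177, 0.0283]
orientation: [2.4, 2.027, -0.001]
force: [-8.4, -0.4, 15.0]
opening: 0.0459
```

jog_arm(motion=[0.3, 0, 0, -0.001, 0, 0, 0, 0.7, 0, 0, -0.001, 0, 0, 0, 0.7, 0, 0, -0.001, 0, 0, 0, 0.7, 0, 0, -0.001, 0, 0, 0, 0.7, 0, 0, -0.001, 0, 0, 0, 0.7, 0, 0, -0.001, 0, 0, 0])

```text
t: 7.4
tool_pos: [0.5393, -0.0177, 0.0288]
orientation: [-2.401, -2.027, 0.001]
force: [-0.4, 1.1, -0.6]
opening: 0.0646
```

jog_arm(motion=[0.7, 0, 0, -0.05, 0, 0, 0, 0.7, 0, 0, -0.12, 0, 0, 0, 0.7, 0, 0, -0.22, 0, 0, 0, 0.7, 0, 0, -0.28, 0, 0, 0, 0.7, 0, 0, -0.3, 0, 0, 0, 0.7, 0, 0, -0.3, 0, 0, 0])

```text
t: 8.0
tool_pos: [0.5405, -0.0178, 0.1803]
orientation: [2.399, 2.025, 0.003]
force: [0.4, -0.2, 0.7]
opening: 0.0648
```

```bash
python3 - <<'E'
import numpy as np
a=-.167;R=np.array([[np.cos(a),-np.sin(a)],[np.sin(a),np.cos(a)]])
print(np.array([.549,.0405])+R@[0,.095])
E
python3 mv.py .565 .134 .18 1.404;python3 snap.py side 235 130 60 100 7 m.png
```

```text
[0.56479136 0.13417835]
t 8.0 pos [ 0.5405 -0.0178  0.1803] ang -0.1685 open 0.0648 F [ 0.41 -0.2   0.72] M [-0.044  0.029 -0.   ]
shift [ 0.3075 -0.0025  0.0006] turn [ 0.0013  0.0016 -1.0011] rows 10.5
```

View pics/m.png

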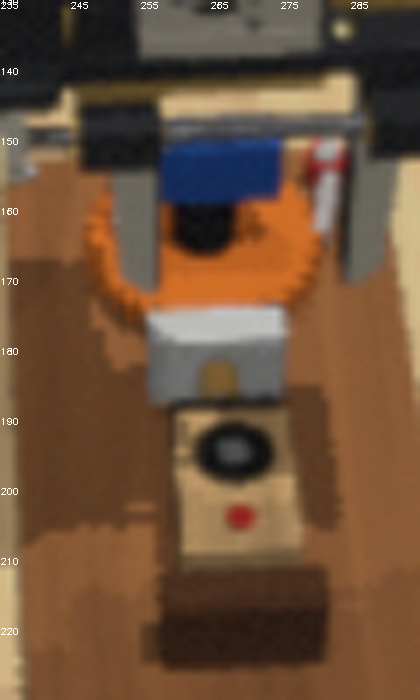

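The box stands in the clamp roughly on the centre line: front corners at columns 182–300, fence at 162–327. On to the knob.

jog_arm(motion=[0.7, 0.308, -0.002, 0, 0, 0, -1, 0.7, 0.308, -0.002, 0, 0, 0, -1, 0.7, 0.308, -0.002, 0, 0, 0, -1, 0.7, 0.308, -0.002, 0, 0, 0, -1, 0.7, 0.308, -0.002, 0, 0, 0, -1, 0.7, 0.308, -0.002, 0, 0, 0, -1, 0.7, 0.308, -0.002, 0, 0, 0, -1, 0.7, 0.308, -0.002, 0, 0, 0, -1])

```text
t: 8.85
tool_pos: [0.5624, 0.1342, 0.1744]
orientation: [-0.826, -3.026, 0.004]
force: [1.1, -0.9, -0.5]
opening: 0.0654
```

```bash
python3 mv.py .565 .134 .14 1.404
```

```text
t 8.85 pos [0.5624 0.1342 0.1744] ang 1.0379 open 0.0654 F [ 1.06 -0.95 -0.46] M [-0.007  0.015 -0.032]
shift [-0.005   0.0026  0.0689] turn [-0.0019 -0.0031 -0.2331] rows 2.4
```

jog_arm(motion=[0.7, -0.005, 0.003, 0.0, 0, -0.003, -0.233, 0.7, -0.005, 0.003, 0.04, 0, -0.003, -0.233, 0.7, -0.005, 0.003, 0.07, 0, -0.003, -0.233, 0.7, -0.005, 0.003, 0.07, 0, -0.003, -0.233, 0.7, -0.005, 0.003, 0.07, 0, -0.003, -0.233, 0.7, -0.005, 0.003, 0.07, 0, -0.003, -0.233])

```text
t: 9.45
tool_pos: [0.5651, 0.1342, 0.1394]
orientation: [-0.265, -3.129, 0.005]
force: [-0.5, 0.5, -0.2]
opening: 0.0649
```

```bash
python3 snap.py side 235 100 70 120 6 n.png top 190 140 80 70 9 o.png; python3 mv.py .565 .134 .072 1.404
```

```text
t 9.55 pos [0.5656 0.1342 0.1401] ang 1.4027 open 0.0652 F [-0.9   0.03 -0.48] M [ 0.03  -0.009 -0.061]
shift [ 0.0011 -0.0003  0.1363] turn [-0.0016  0.0002 -0.0008] rows 1.4
```

View pics/n.png

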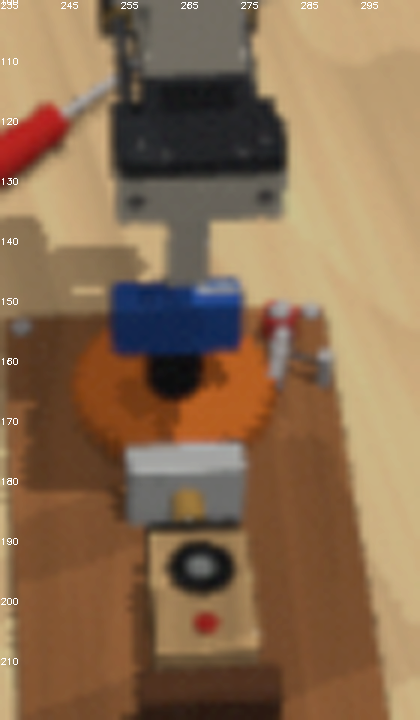

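View pics/o.png

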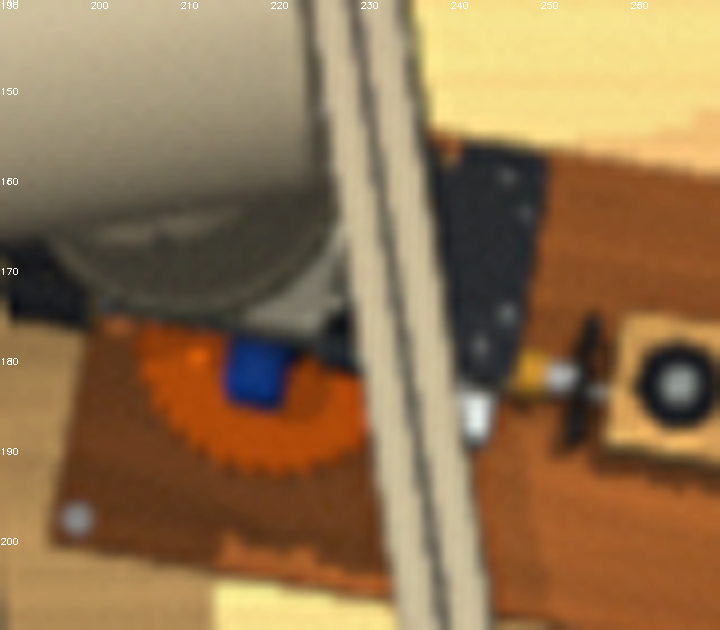

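jog_arm(motion=[0.7, 0, 0, 0.06, 0, 0, 0, 0.7, 0, 0, 0.11, 0, 0, 0, 0.7, 0, 0, 0.135, 0, 0, 0, 0.7, 0, 0, 0.139, 0, 0, 0, 0.7, 0, 0, 0.139, 0, 0, 0])

```text
t: 10.05
tool_pos: [0.5659, 0.1341, 0.0713]
orientation: [0.264, 3.13, -0.004]
force: [0.0, 0.3, 0.7]
opening: 0.0652
```

```bash
python3 mv.py .565 .134 .07 1.404
```

```text
t 10.05 pos [0.5659 0.1341 0.0713] ang 1.4025 open 0.0652 F [0.03 0.32 0.71] M [-0.02   0.05  -0.013]
shift [ 0.0017 -0.0006  0.0025] turn [-0.0015  0.0005 -0.001 ] rows 0.0
```

jog_arm(motion=[0.1, 0, 0, 0, 0, 0, 0, 0.1, 0, 0, 0, 0, 0, 0, 0.1, 0, 0, 0, 0, 0, 0, 0.1, 0, 0, 0, 0, 0, 0, 0.1, 0, 0, 0, 0, 0, 0, 0.1, 0, 0, 0, 0, 0, 0, 0.1, 0, 0, 0, 0, 0, 0, 0.1, 0, 0, 0, 0, 0, 0], grip_force=20)

```text
t: 10.85
tool_pos: [0.5658, 0.1335, 0.0713]
orientation: [0.265, 3.13, -0.005]
force: [-1.3, -4.2, 2.5]
opening: 0.0195
```

```bash
python3 mv.py .565 .134 .07 1.404
```

```text
t 10.85 pos [0.5658 0.1335 0.0713] ang 1.4022 open 0.0195 F [-1.29 -4.24  2.47] M [-0.503  0.289 -0.001]
shift [0.0017 0.0006 0.0027] turn [-0.0021  0.0003 -0.0012] rows 0.0
```

jog_arm(motion=[0.1, 0, 0, 0, 0, 0, 0, 0.1, 0, 0, 0, 0, 0, 0.04, 0.1, 0, 0, 0, 0, 0, 0.08, 0.1, 0, 0, 0, 0, 0, 0.12, 0.1, 0, 0, 0, 0, 0, 0.16, 0.1, 0, 0, 0, 0, 0, 0.16], grip_force=50)

```text
t: 11.45
tool_pos: [0.5657, 0.1333, 0.0713]
orientation: [0.656, 3.072, -0.006]
force: [-1.5, -4.5, 2.5]
opening: 0.0201
```

```bash
python3 mv.py .565 .134 .07 1.404;  python3 snap.py side 235 100 70 120 6 p.png top 190 140 110 80 7 q.png
```

```text
t 11.45 pos [0.5657 0.1333 0.0713] ang 1.1498 open 0.0201 F [-1.54 -4.53  2.52] M [-0.513  0.319  0.024]
shift [0.0019 0.0008 0.0027] turn [-0.0023  0.0005 -0.1618] rows 1.7
```

View pics/p.png

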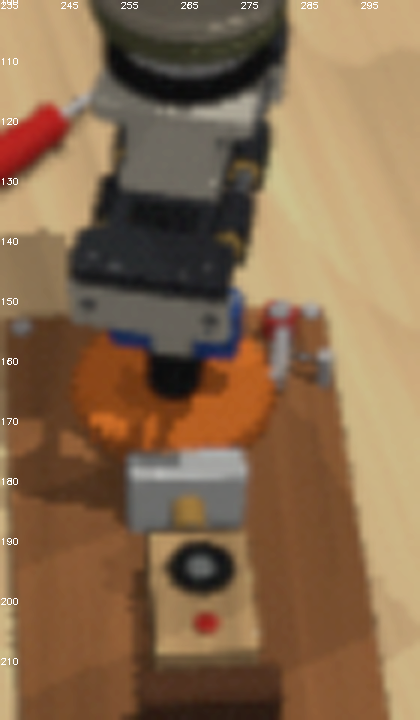

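View pics/q.png

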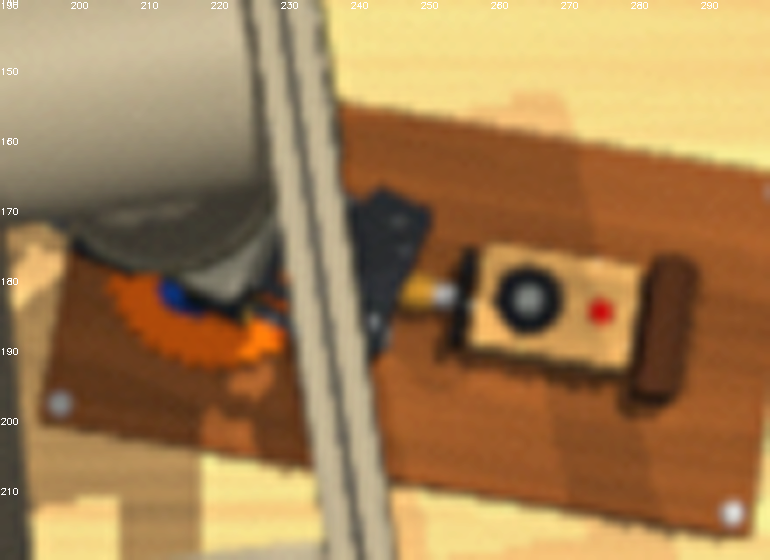

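jog_arm(motion=[0.1, 0, 0, 0, 0, 0, 0.04, 0.1, 0, 0, 0, 0, 0, 0.08, 0.1, 0, 0, 0, 0, 0, 0.11, 0.1, 0, 0, 0, 0, 0, 0.11])

```text
t: 11.95
tool_pos: [0.5656, 0.1331, 0.0713]
orientation: [0.915, 3.005, -0.006]
force: [-2.4, -4.2, 2.9]
opening: 0.0198
```

```bash
cat > w.py <<'E'
from plant import *;from scipy.spatial.transform import Rotation as Ro;import numpy as np
s=read_state();R=Ro.from_rotvec(s['orientation']).as_matrix();a=np.arctan2(R[1,1],R[0,1])
w=1.4022-a
print("t",round(s['t'],2),"wheel",round(w,4),"teeth",round(w/np.radians(12),2),"deg",round(np.degrees(w),1),"M",s['wrist_torque'].round(3),"F",s['force'].round(1),"q6",s['q'][5].round(3), s['tool_pos'].round(4),"tau6",s['joint_torque'][5].round(3))
E
python3 w.py
```

```text
t 11.95 wheel 0.4223 teeth 2.02 deg 24.2 M [-0.505  0.309 -0.039] F [-2.4 -4.2  2.9] q6 -0.833 [0.5656 0.1331 0.0713] tau6 0.831
```

jog_arm(motion=[0.1, 0, 0, 0, 0, 0, 0.02, 0.1, 0, 0, 0, 0, 0, 0.04, 0.1, 0, 0, 0, 0, 0, 0.04])

```text
t: 12.25
tool_pos: [0.5656, 0.133, 0.0713]
orientation: [1.007, 2.975, -0.006]
force: [-2.7, -4.4, 2.1]
opening: 0.0202
```

```bash
python3 w.py
```

```text
t 12.25 wheel 0.4842 teeth 2.31 deg 27.7 M [-0.416  0.236  0.038] F [-2.7 -4.4  2.1] q6 -0.771 [0.5656 0.133  0.0713] tau6 0.633
```

jog_arm(motion=[0.1, 0, 0, 0, 0, 0, 0.02, 0.1, 0, 0, 0, 0, 0, 0.04, 0.1, 0, 0, 0, 0, 0, 0.04])

```text
t: 12.55
tool_pos: [0.5656, 0.1329, 0.0713]
orientation: [1.098, 2.943, -0.007]
force: [-1.1, -3.0, 2.2]
opening: 0.0197
```

```bash
python3 w.py
```

```text
t 12.55 wheel 0.5458 teeth 2.61 deg 31.3 M [-0.486  0.302  0.102] F [-1.1 -3.   2.2] q6 -0.71 [0.5656 0.1329 0.0713] tau6 0.65
```

jog_arm(motion=[0.1, 0, 0, 0, 0, 0, 0.02, 0.1, 0, 0, 0, 0, 0, 0.04, 0.1, 0, 0, 0, 0, 0, 0.04])

```text
t: 12.85
tool_pos: [0.5655, 0.1329, 0.0713]
orientation: [1.188, 2.907, -0.007]
force: [-2.3, -3.9, 2.8]
opening: 0.0197
```

```bash
python3 w.py;  python3 snap.py top 240 170 50 40 14 r.png
```

```text
t 12.85 wheel 0.6073 teeth 2.9 deg 34.8 M [-0.505  0.308 -0.047] F [-2.3 -3.9  2.8] q6 -0.648 [0.5655 0.1329 0.0713] tau6 0.561
```

View pics/r.png

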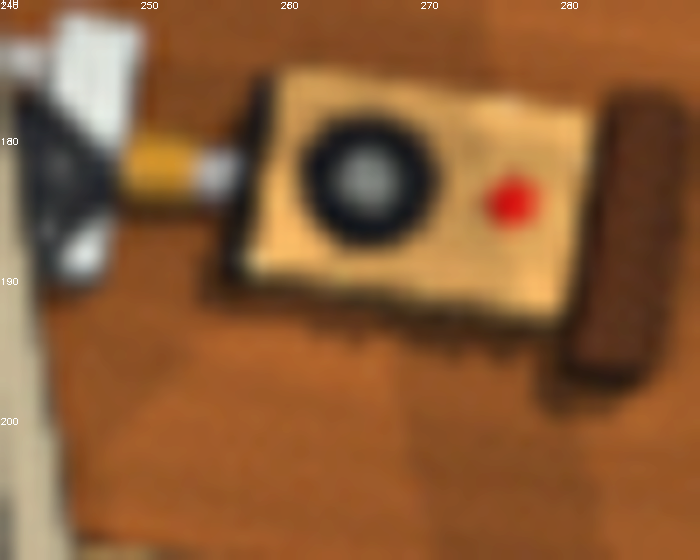

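```bash
cat > tr.py <<'E'
from h import *
from plant import read_camera
import cv2
exec(open('w.py').read())
a=-.167;Rm=np.array([[np.cos(a),-np.sin(a)],[np.sin(a),np.cos(a)]])
def cen(m,f):
    n,l,st,c=cv2.connectedComponentsWithStats(m.astype(np.uint8));
    if n<2:return None
    k=1+np.argmax(st[1:,4]);x0,y0,w,h=st[k,:4];x0-=3;y0-=3;w+=6;h+=6
    p=f[y0:y0+h,x0:x0+w];wt=np.clip(p-10,0,None);Y,X=np.mgrid[y0:y0+h,x0:x0+w]
    return (X*wt).sum()/wt.sum(),(Y*wt).sum()/wt.sum()
for cam,roi in(('top',(250,170,40,30)),('side',(245,190,40,26))):
    im=read_camera(cam)['frame'].astype(float);x,y,w,h=roi
    f=np.zeros(im.shape[:2]);red=im[...,0]-1.6*im[...,1]-20
    f[y:y+h,x:x+w]=np.clip(red,0,None)[y:y+h,x:x+w]
    c=cen(f>25,f)
    if c: p=atz(cam,c,.063);print(cam,np.round(c,2),"dot clamp xy mm",(1000*Rm.T@(p[:2]-[.549,.0405])).round(2))
E
python3 tr.py
```

```text
t 12.9 wheel 0.6066 teeth 2.9 deg 34.8 M [-0.454  0.306 -0.035] F [-2.1 -4.9  2.3] q6 -0.649 [0.5655 0.1329 0.0714] tau6 0.233
top [276.09 184.02] dot clamp xy mm [  1.01 -82.04]
side [269.21 204.02] dot clamp xy mm [  2.58 -82.58]
```

jog_arm(motion=[0.1, 0, 0, 0, 0, 0, 0.02, 0.1, 0, 0, 0, 0, 0, 0.04, 0.1, 0, 0, 0, 0, 0, 0.04])

```text
t: 13.3
tool_pos: [0.5654, 0.1328, 0.0713]
orientation: [1.281, 2.868, -0.007]
force: [-3.1, -4.2, 2.6]
opening: 0.0195
```

```bash
python3 tr.py
```

```text
t 13.3 wheel 0.6713 teeth 3.21 deg 38.5 M [-0.533  0.337  0.088] F [-3.1 -4.2  2.6] q6 -0.584 [0.5654 0.1328 0.0713] tau6 0.569
top [276.33 184.07] dot clamp xy mm [  0.98 -82.8 ]
side [269.14 204.35] dot clamp xy mm [  2.29 -83.68]
```

jog_arm(motion=[0.1, 0, 0, 0, 0, 0, 0.02, 0.1, 0, 0, 0, 0, 0, 0.03, 0.1, 0, 0, 0, 0, 0, 0.03])

```text
t: 13.7
tool_pos: [0.5654, 0.1328, 0.0714]
orientation: [1.347, 2.837, -0.007]
force: [-2.9, -5.1, 2.8]
opening: 0.0198
```

```bash
python3 tr.py
```

```text
t 13.7 wheel 0.7181 teeth 3.43 deg 41.1 M [-0.51   0.305  0.087] F [-2.9 -5.1  2.8] q6 -0.538 [0.5654 0.1328 0.0714] tau6 0.387
top [276.59 184.16] dot clamp xy mm [  0.82 -83.62]
side [269.12 204.48] dot clamp xy mm [  2.2  -84.14]
```

jog_arm(motion=[0.1, 0, 0, 0, 0, 0, 0.02, 0.1, 0, 0, 0, 0, 0, 0.03, 0.1, 0, 0, 0, 0, 0, 0.03])

```text
t: 14.1
tool_pos: [0.5653, 0.1327, 0.0713]
orientation: [1.414, 2.804, -0.007]
force: [-3.1, -4.0, 3.5]
opening: 0.0195
```

```bash
python3 tr.py
```

```text
t 14.1 wheel 0.7654 teeth 3.65 deg 43.9 M [-0.502  0.306  0.118] F [-3.1 -4.   3.5] q6 -0.49 [0.5653 0.1327 0.0713] tau6 0.4
top [276.8  184.27] dot clamp xy mm [  0.58 -84.35]
side [269.11 204.67] dot clamp xy mm [  2.12 -84.76]
```

jog_arm(motion=[0.1, 0, 0, 0, 0, 0, 0.02, 0.1, 0, 0, 0, 0, 0, 0.03, 0.1, 0, 0, 0, 0, 0, 0.03])

```text
t: 14.5
tool_pos: [0.5653, 0.1327, 0.0713]
orientation: [1.48, 2.77, -0.007]
force: [-3.3, -3.7, 3.1]
opening: 0.0201
```

```bash
python3 tr.py
```

```text
t 14.5 wheel 0.8128 teeth 3.88 deg 46.6 M [-0.577  0.349  0.075] F [-3.3 -3.7  3.1] q6 -0.443 [0.5653 0.1327 0.0713] tau6 0.323
top [277.02 184.23] dot clamp xy mm [  0.83 -84.99]
side [269.26 204.97] dot clamp xy mm [  2.42 -85.8 ]
```

jog_arm(motion=[0.1, 0, 0, 0, 0, 0, 0.02, 0.1, 0, 0, 0, 0, 0, 0.03, 0.1, 0, 0, 0, 0, 0, 0.03])

```text
t: 14.9
tool_pos: [0.5653, 0.1327, 0.0713]
orientation: [1.545, 2.734, -0.007]
force: [-2.3, -4.0, 3.4]
opening: 0.0194
```

```bash
python3 tr.py
```

```text
t 14.9 wheel 0.86 teeth 4.11 deg 49.3 M [-0.567  0.32   0.204] F [-2.3 -4.   3.4] q6 -0.396 [0.5653 0.1327 0.0713] tau6 0.411
top [277.03 184.24] dot clamp xy mm [  0.79 -85.02]
side [269.25 204.94] dot clamp xy mm [  2.41 -85.71]
```

jog_arm(motion=[0.1, 0, 0, 0, 0, 0, 0.02, 0.1, 0, 0, 0, 0, 0, 0.03, 0.1, 0, 0, 0, 0, 0, 0.03])

```text
t: 15.3
tool_pos: [0.5652, 0.1327, 0.0713]
orientation: [1.609, 2.697, -0.008]
force: [-3.2, -3.6, 3.2]
opening: 0.0199
```

```bash
python3 tr.py
```

```text
t 15.3 wheel 0.9072 teeth 4.33 deg 52.0 M [-0.513  0.361  0.175] F [-3.2 -3.6  3.2] q6 -0.348 [0.5652 0.1327 0.0713] tau6 0.446
top [277.02 184.23] dot clamp xy mm [  0.8  -84.98]
side [269.25 204.95] dot clamp xy mm [  2.41 -85.74]
```

jog_arm(motion=[0.1, 0, 0, 0, 0, 0, 0.02, 0.1, 0, 0, 0, 0, 0, 0.03, 0.1, 0, 0, 0, 0, 0, 0.03])

```text
t: 15.7
tool_pos: [0.5651, 0.1326, 0.0713]
orientation: [1.672, 2.658, -0.008]
force: [-2.4, -4.3, 2.5]
opening: 0.0194
```

```bash
python3 tr.py
```

```text
t 15.7 wheel 0.9542 teeth 4.56 deg 54.7 M [-0.55   0.344  0.221] F [-2.4 -4.3  2.5] q6 -0.301 [0.5651 0.1326 0.0713] tau6 0.497
top [277.02 184.23] dot clamp xy mm [  0.81 -84.99]
side [269.25 204.96] dot clamp xy mm [  2.41 -85.76]
```

Both views put the box home at wheel ≈ 0.805 rad (3.84 teeth): the dot stopped moving and the torque rose. The two pawl drops after that are teeth 4 and 5. Tooth 4 has already passed, so I'll wind just past tooth 5, to about 1.11 rad.

jog_arm(motion=[0.1, 0, 0, 0, 0, 0, 0.03, 0.1, 0, 0, 0, 0, 0, 0.06, 0.1, 0, 0, 0, 0, 0, 0.08, 0.1, 0, 0, 0, 0, 0, 0.1, 0.1, 0, 0, 0, 0, 0, 0.1])

```text
t: 16.3
tool_pos: [0.565, 0.1325, 0.0713]
orientation: [1.876, 2.518, -0.008]
force: [-3.4, -4.9, 2.4]
opening: 0.0198
```

```bash
python3 tr.py;  python3 snap.py side 250 130 50 60 12 s.png top 195 145 50 50 14 u.png
```

```text
t 16.3 wheel 1.1117 teeth 5.31 deg 63.7 M [-0.601  0.468  0.253] F [-3.4 -4.9  2.4] q6 -0.144 [0.565  0.1325 0.0713] tau6 0.77
top [277.02 184.23] dot clamp xy mm [  0.81 -85.  ]
side [269.26 204.94] dot clamp xy mm [  2.42 -85.72]
```

View pics/s.png

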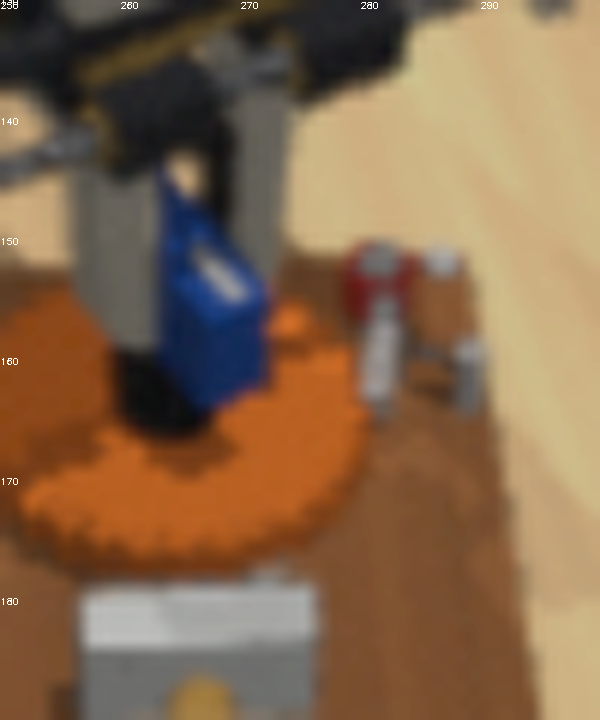

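jog_arm(motion=[0.1, 0, 0, 0, 0, 0, -0.015, 0.1, 0, 0, 0, 0, 0, -0.03, 0.1, 0, 0, 0, 0, 0, -0.043, 0.1, 0, 0, 0, 0, 0, -0.043])

```text
t: 16.9
tool_pos: [0.565, 0.1325, 0.0713]
orientation: [1.788, 2.582, -0.008]
force: [-1.9, -4.9, 2.2]
opening: 0.0195
```

```bash
python3 w.py
```

```text
t 16.9 wheel 1.0426 teeth 4.98 deg 59.7 M [-0.456  0.191 -0.09 ] F [-1.9 -4.9  2.2] q6 -0.213 [0.565  0.1325 0.0713] tau6 -0.471
```

The torque has gone from +0.25 to −0.09 N m at 4.98 teeth, so the pawl holds the load. Letting go.

jog_arm(motion=[0.1, 0, 0, 0, 0, 0, 0, 0.6, 0, 0, 0, 0, 0, 0, 0.6, 0, 0, 0, 0, 0, 0, 0.6, 0, 0, 0, 0, 0, 0, 0.6, 0, 0, 0, 0, 0, 0, 0.6, 0, 0, 0, 0, 0, 0])

```text
t: 17.5
tool_pos: [0.565, 0.1327, 0.0713]
orientation: [1.787, 2.582, -0.008]
force: [-0.1, 0.9, 0.9]
opening: 0.0535
```

jog_arm(motion=[0.6, 0, 0, -0.05, 0, 0, 0, 0.6, 0, 0, -0.12, 0, 0, 0, 0.6, 0, 0, -0.2, 0, 0, 0, 0.6, 0, 0, -0.28, 0, 0, 0, 0.6, 0, 0, -0.3, 0, 0, 0, 0.6, 0, 0, -0.3, 0, 0, 0])

```text
t: 18.1
tool_pos: [0.5669, 0.1338, 0.2241]
orientation: [1.785, 2.579, -0.002]
force: [0.1, 0.1, -1.0]
opening: 0.0554
```

jog_arm(motion=[0.6, -0.2, 0.3, 0, 0, 0, 0, 0.6, -0.2, 0.3, 0, 0, 0, 0, 0.6, -0.2, 0.3, 0, 0, 0, 0, 0.6, -0.2, 0.3, 0, 0, 0, 0])

```text
t: 18.5
tool_pos: [0.7436, 0.0916, 0.2209]
orientation: [1.788, 2.581, -0.006]
force: [0.3, 0.1, 0.8]
opening: 0.0557
```

```bash
python3 tr.py;  python3 snap.py side 228 140 80 106 5 v.png top 190 145 120 80 6 x.png
```

```text
t 18.5 wheel 1.0433 teeth 4.98 deg 59.8 M [ 0.006  0.038 -0.026] F [0.3 0.1 0.8] q6 -0.303 [0.7436 0.0916 0.2209] tau6 0.1
top [277.03 184.22] dot clamp xy mm [  0.84 -85.03]
side [269.27 204.98] dot clamp xy mm [  2.44 -85.84]
```

View pics/v.png

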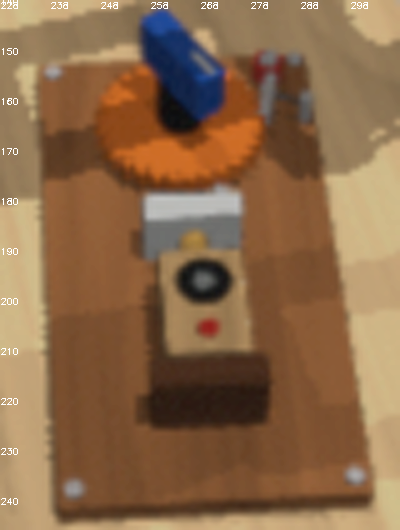

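View pics/x.png

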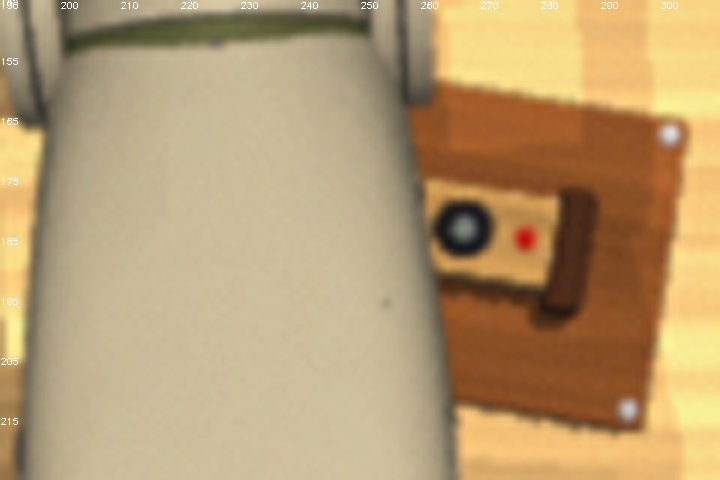

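```bash
python3 - <<'E'
from h import *
a=-.167;R=np.array([[np.cos(a),-np.sin(a)],[np.sin(a),np.cos(a)]])
cc=np.array([.549,.0405])
for d in (48,60,72):
    t=-np.radians(d);r=np.array([[np.cos(t),-np.sin(t)],[np.sin(t),np.cos(t)]])
    o=[]
    for l in [(.032,.01),(.032,-.01),(-.032,-.01),(-.032,.01)]:
        s=proj('side',np.r_[cc+R@(np.array([0,.095])+r@l),.1]);o.append(((s-[228,140]+.5)*5-.5).round(0))
    yj=.016-.017*np.radians(d)
    print(d,*o,'jaw front top',[((proj('side',np.r_[cc+R@[x,yj],.059])-[228,140]+.5)*5-.5).round(0) for x in(-.028,.028)])
E
python3 snap.py side 248 138 36 60 10 y.png
```

```text
48 [231.  59.] [208.  77.] [127.  22.] [151.   5.] jaw front top [array([141., 211.]), array([240., 206.])]
60 [225.  67.] [196.  80.] [134.  15.] [162.   2.] jaw front top [array([141., 216.]), array([240., 211.])]
72 [217.  73.] [184.  82.] [142.   9.] [174.   0.] jaw front top [array([142., 221.]), array([241., 216.])]
```

View pics/y.png

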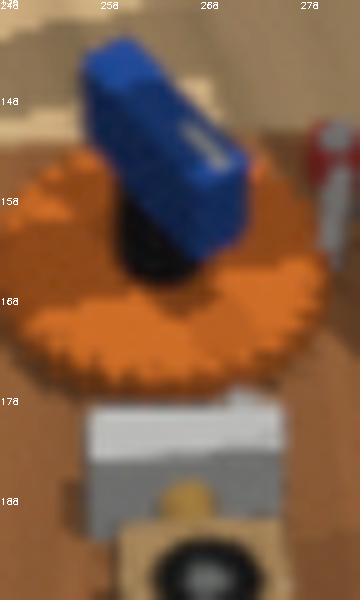

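The knob matches the 60° (tooth 5) projection: corners at (222,67) and (199,80) against (225,67) and (196,80) predicted. The box sits flush on the fence, so I'll hand in.

```bash
python3 -c "
from plant import *
print(close_job())"
```

```text
the job is handed in; nothing more can be done
None
```

I put the box in the clamp and let go of it, wound the knob to tooth 5 and eased it back so the pawl holds. Then I let go of the knob and handed the job in at about 18.6 s. `close_job()` reports no verdict, so the result rests on the checks below.

- **Touch:** both cameras saw the box stop moving at about 0.805 rad (3.84 teeth), and the knob torque rose there. The second tooth to drop after that is tooth 5.
- **Load held:** I wound to 1.11 rad, just past tooth 5. On easing back, the torque on the tool went from +0.25 to −0.09 N m at 4.98 teeth, so the pawl holds. The last side picture fits the knob at 60° (tooth 5).
- **Squeeze:** by the spring figures the pad should press with roughly 8–10 N, within the 5.9–16.2 N allowed. I did not measure it directly. The torques while winding were 0.03–0.05 N m above what I expected, which is about the size of the noise.
- **Box position:** the box is upright and flush on the fence in both views, and it did not move when I let go of the knob. It is about 1–2 mm from the centre line. The two cameras disagree by about 1.6 mm across, which matches the calibration error.
- **Not checked:** I did not separately measure the pawl angle. I also did not re-measure the jar, tape or screwdriver at the end, but the arm kept above them and showed no contact with them.

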